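# Sand down a glued seam with the block from the offcut box

## Task

Get the sanding block out of the offcut box, leaving the plain offcuts in there; it lies so close to a side wall that it cannot be gripped before it has been drawn away from the wall. Lay it flat and lengthwise on the panel's glued seam at the free end and rub it along the seam until it meets the end stop, pressing all the way with a light, steady force of about 10 N and never hard (30 N). Leave it lying there flat against the stop, and do not disturb the glue bottle.

Things in the scene. Friction and masses are not known exactly. Their poses are not given: they have to be found in the camera images.
- sanding_block: sanding block 110 (x) x 62 (y) x 34 mm (z), 0.2 kg: thin cork sole on a foam layer (together 10 mm; gives 1 mm per 12 N) under a wooden body. Its top is a shallow dish along x: dish floor 28 mm above the sole's underside, 46 mm wide, between lips on the long edges (8 mm wide, 6 high). Origin: centre of the sole's underside; z up. In the box it lies at the +y or -y wall, too close for a finger.
- offcut_box: open plywood box fixed to the bench, outside 252 (x) x 282 (y) mm, walls 6 mm thick, rim 60 mm above the bench, inner floor 8 mm above the bench, inside 240 x 270 mm. Origin: centre of its underside on the bench; x along the shorter side.
- panel: glued-up panel fixed on bearers, 320 (x) x 160 (y) mm; its height over the bench varies. Flat upper face 60 mm (z) above this origin; the seam, a thin dark line, runs along x at y = 0. A dark wooden end stop, 20 mm thick and 18 mm high, lies across the face at the +x end, its inner face at x = 140 mm; the -x end (x = -160 mm) is free.
- seam_free_end (a point): point on the panel's upper face where the seam reaches the free end
- seam_stop (a point): point on the panel's upper face where the seam meets the inner face of the end stop
- plain_offcut: plain wooden offcut 125 x 62 x 34 mm with a flat top, loose in the box along the other y wall, across from the sanding block; origin: centre of its underside
- small_offcut_a: small offcut 40 x 34 x 28 mm, loose in the box near the middle of its +x wall; origin: centre of its underside
- small_offcut_b: small offcut 36 x 30 x 22 mm, loose in the box near the middle of its -x wall; origin: centre of its underside
- glue_bottle: white glue bottle, 64 mm across, 170 mm high; origin: centre of its underside
Mind the look-alikes: they are no part of the job. Leave any turquoise or yellow look-alike of the plain_offcut alone.

How it is judged:
On the way, in this order (a step that is already met when the one before it is completed fails the run):
1. the sanding block is lifted out of the box, its sole well above the box's rim, the offcuts still inside (z of sanding_block in the frame of offcut_box above 0.08 m and x of plain_offcut in the frame of offcut_box between -0.12 and 0.12 m and y of plain_offcut in the frame of offcut_box between -0.135 and 0.135 m and z of each of plain_offcut, small_offcut_a, small_offcut_b in the frame of offcut_box below 0.05 m and x of small_offcut_a in the frame of offcut_box between -0.12 and 0.12 m and y of small_offcut_a in the frame of offcut_box between -0.135 and 0.135 m and x of small_offcut_b in the frame of offcut_box between -0.12 and 0.12 m and y of small_offcut_b in the frame of offcut_box between -0.135 and 0.135 m), for 0.1 s.
2. the block lies flat along the seam at the free end (its centre no more than 80 mm from the free end), pressed with 4 to 20 N (y of sanding_block in the frame of panel between -0.016 and 0.016 m and angle between sanding_block's own z axis and vertical below 0.12 rad and angle between the x axis of sanding_block and the x axis of panel, either way round below 0.26 rad and contact force between sanding_block and panel between 4 and 20 N and x of sanding_block in the frame of panel below -0.08 m), for 0.2 s.
3. the block passes the first quarter of the stroke (centre within 18 mm of 110 mm from the free end), lying flat along the seam within 16 mm of it, pressed with 4 to 20 N (y of sanding_block in the frame of panel between -0.016 and 0.016 m and angle between sanding_block's own z axis and vertical below 0.12 rad and angle between the x axis of sanding_block and the x axis of panel, either way round below 0.26 rad and contact force between sanding_block and panel between 4 and 20 N and x of sanding_block in the frame of panel between -0.068 and -0.032 m), for 0.15 s.
4. the block passes the middle of the stroke (centre within 18 mm of 160 mm from the free end), lying flat along the seam within 16 mm of it, pressed with 4 to 20 N (y of sanding_block in the frame of panel between -0.016 and 0.016 m and angle between sanding_block's own z axis and vertical below 0.12 rad and angle between the x axis of sanding_block and the x axis of panel, either way round below 0.26 rad and contact force between sanding_block and panel between 4 and 20 N and x of sanding_block in the frame of panel between -0.018 and 0.018 m), for 0.15 s.
5. the block passes the last quarter of the stroke (centre within 18 mm of 205 mm from the free end), lying flat along the seam within 16 mm of it, pressed with 4 to 20 N (y of sanding_block in the frame of panel between -0.016 and 0.016 m and angle between sanding_block's own z axis and vertical below 0.12 rad and angle between the x axis of sanding_block and the x axis of panel, either way round below 0.26 rad and contact force between sanding_block and panel between 4 and 20 N and x of sanding_block in the frame of panel between 0.027 and 0.063 m), for 0.15 s.
6. the block arrives at the end stop (gap under 7 mm), lying flat along the seam and still pressed with more than 4 N (y of sanding_block in the frame of panel between -0.016 and 0.016 m and angle between sanding_block's own z axis and vertical below 0.12 rad and angle between the x axis of sanding_block and the x axis of panel, either way round below 0.26 rad and x of sanding_block in the frame of panel above 0.078 m and contact force between sanding_block and panel above 4 N), for 0.05 s.
At the end, for the whole second after the job is handed in: the sanding block lies at rest, flat (tilt under 0.12 rad) and lengthwise (within 0.26 rad) on the panel, its centre within 16 mm of the seam and its end within 10 mm of the end stop; the plain offcut and both small offcuts are still inside the box (y of sanding_block in the frame of panel between -0.016 and 0.016 m and angle between sanding_block's own z axis and vertical below 0.12 rad and angle between the x axis of sanding_block and the x axis of panel, either way round below 0.26 rad and x of sanding_block in the frame of panel above 0.075 m and z of sanding_block in the frame of panel below 0.068 m and contact force between sanding_block and panel above 0.5 N and linear speed of sanding_block below 0.02 m/s and x of plain_offcut in the frame of offcut_box between -0.12 and 0.12 m and y of plain_offcut in the frame of offcut_box between -0.135 and 0.135 m and z of each of plain_offcut, small_offcut_a, small_offcut_b in the frame of offcut_box below 0.05 m and x of small_offcut_a in the frame of offcut_box between -0.12 and 0.12 m and y of small_offcut_a in the frame of offcut_box between -0.135 and 0.135 m and x of small_offcut_b in the frame of offcut_box between -0.12 and 0.12 m and y of small_offcut_b in the frame of offcut_box between -0.135 and 0.135 m); the robot touches nothing.
It fails at once if the block is pressed or knocked against the panel's face with more than 30 N (contact force between sanding_block and panel above 30 N).
It fails at once if the glue bottle is shifted by more than 30 mm or tipped (distance of glue_bottle from where it was at the start of the episode above 0.03 m or angle between glue_bottle's own z axis and vertical above 0.5 rad).
It also fails if it takes over 72 s, if anything falls off the work surface, if the arm or the gripper's body presses on something with over 40 N, if the wrist force passes 120 N, or if a joint passes its speed limit or range.

## Robot

A 7-joint arm with a two-finger parallel gripper is mounted at the origin on the work surface. World frame = base frame: x ahead of the robot, y to its left, z up, the work surface at z = 0. Lengths are in m, angles in rad, forces in N, time in s.
With the tool pointing down it reaches from about 0.35 to 0.9 m from the base axis. Payload 8.1 kg.
Tool frame: the origin (TCP) lies at the very end of the fingers, on their centre line; the grasp point (between the pads) lies 19 mm behind it; z points along the fingers, y is the line along which they close (so a half turn about z gives the same grasp; the last joint's range is limited). The gripper opens to 85 mm and grips with 20 to 120 N. Pads are 22 mm wide; open, the fingers measure 114 mm over their backs; the gripper's body (76 mm by 85 mm) begins 54 mm behind the grasp point. The pads swing forward as they close: fully open they stand 13 mm farther back than shut.
Start: joints at [-1.328, 0.434, 0.025, 1.573, -0.012, 1.134, -0.075], TCP at [0.212, 0.588, 0.231] pointing down, gripper open.
Joint ranges: [-2.62, 2.62], [-0.44, 2.09], [-1.27, 1.32], [0.08, 2.57], [-1.32, 4.46], [0.12, 2], [-2.74, 2.74]. Speed limits (rad/s): [2.22, 2.22, 3.01, 3.01, 3.14, 3.14, 3.14].

## Interface

Orientations are given as a rotation vector (axis times angle).
In Python, from cell import telemetry, optics, workorder gives the robot as it stands.
- The arm moves only by the tool move_arm, never from a script. Its argument "moves" is one flat list of numbers, 7 for each row, row after row: the shift along the tool's x, y, z normalised to -1 to 1, where 1 is 400 mm, then the turn, a rotation vector about the tool's x, y, z normalised to -1 to 1, where 1 is pi/2 rad, then the closure, from -1 (fully open) to 1 (shut). In form: [dx, dy, dz, rx, ry, rz, jaw, dx, dy, dz, rx, ry, rz, jaw, ...]. A call has exactly 10 rows; each row shifts and turns the commanded pose from where the row before left it, along the tool's axes as they then stand; what a row does not reach is not made up. A row lasts 1/12 s, in which the tool goes at most 41.7 mm and 7.16 degrees, less where a joint would pass 70% of its speed; a pose out of reach is approached as far as the arm can. A call with a number of a shift or a turn outside -1 to 1 is refused whole. A call with a gripper value outside its range is refused whole. The fingers move at their own pace and stop on an object; "force" is the grip in N (left out, the last holds). Time passes only in rows, so rows that do not move let the fingers close, or fill a call up. It gives the time, the measured TCP pose, the force, the opening and the grip force at its end, in the units of the state.
- telemetry.get_obs(): the state, without advancing time (a new reading comes with each control period).
- optics.read_camera(name): name is "scene" or "top"; returns (picture, depth): 384x512x3 uint8, blue, green, red; 384x512 float32, m along the optical axis (not along the pixel's ray), 0 where there is no reading.
- optics.camera_params(name): a dict with "fx", "fy", "cx", "cy" (pixels), "xyz" and "rotation" of the camera in the world. Camera axes: x right, y up, looking along -z (the intrinsics and any distortion apply to the point x, -y, -z); pixel columns grow to the right and rows downward; lengths in m; the calibration is good to about 2 mm. A picture is of the moment at which its call begins. camera_params takes no time and is no camera call.
- workorder.job_done(): hands the job in; it is judged then, once.
The state is a dict: "t": time; "joint_pos": joint angles; "qvel": joint speeds; "effort": joint torques, N m; "ee_pos": TCP position; "ee_rot": TCP orientation; "contact_force": force on the tool from outside, world axes, zero at the start; "torque": the same for the moment, N m; "width": finger opening in m; "grip_force": force on a finger pad.
Only numpy, scipy, OpenCV 4.12 (cv2) and the standard library are available. Lean on these libraries where they do the work, as an engineer would, in place of code of your own. Each camera call takes 0.05 s, during which the arm holds its last target. There are 200 camera calls.

## Working session

There is one attempt and no reset: what is moved stays moved. The work goes in short steps, Python scripts to look and compute and a tool call to move; the robot and the scene stay as the last step left them, time stands still between calls to the robot, and variables do not carry over. Pictures are saved under pics/ and viewed, at most 10 in all, crops included, and the job is handed in when it is done.

Besides the shell and the picture viewer there is one more tool, called after ">>>" by a JSON object that holds its "op" and its "data". move_arm: Moves the arm, as the interface text tells. Scaled input: -1 to 1 covers 400 mm each way for a shift and pi/2 rad each way for a turn. Its arguments: {"type":"object","properties":{"moves":{"type":"array","items":{"type":"number"}},"force":{"type":"number"}},"required":["moves"]}

```bash
mkdir -p pics
cat > h.py <<'E'
import numpy as np, cv2
from scipy.spatial.transform import Rotation as R
from cell import telemetry, optics, workorder
def cam(n):
    p=optics.camera_params(n); r=np.array(p["rotation"],float)
    M=r if r.shape==(3,3) else R.from_rotvec(r).as_matrix() if r.size==3 else R.from_quat(r).as_matrix()
    return p,M
def cloud(n,d):
    p,M=cam(n); v,u=np.mgrid[:384,:512]
    c=np.stack([(u-p["cx"])/p["fx"]*d,-(v-p["cy"])/p["fy"]*d,-d],-1)
    return c@M.T+np.array(p["xyz"])
def ray(n,u,v,z):
    p,M=cam(n); d=M@np.array([(u-p["cx"])/p["fx"],-(v-p["cy"])/p["fy"],-1]); o=np.array(p["xyz"])
    return o+d*(z-o[2])/d[2]
E
python3 - <<'E'
from h import *
print(telemetry.get_obs())
for n in("top","scene"):
    print(optics.camera_params(n))
    im,d=optics.read_camera(n); cv2.imwrite(f"pics/{n}0.png",im); np.savez(f"{n}0.npz",im=im,d=d)
a=[cv2.imread(f"pics/{n}0.png") for n in("top","scene")]
E
```

```text
{'t': 0.0, 'joint_pos': array([-1.32757179,  0.43522289,  0.02497212,  1.57410633, -0.01162063,
        1.13402405, -0.07510624]), 'qvel': array([ 0.00087571, -0.00106875, -0.00019595,  0.00225948, -0.00137921,
       -0.00127228, -0.00057406]), 'effort': array([-6.22932348e-04, -6.70466495e+01,  1.02484770e+00, -3.16209376e+01,
        1.56062323e-02,  1.24873349e-02,  2.08225475e-05]), 'ee_pos': array([0.21172901, 0.5874906 , 0.23052245]), 'ee_rot': array([-5.40620872e-01, -3.09457150e+00,  2.52617325e-03]), 'contact_force': array([-0.55849273, -0.84114159, -0.37436974]), 'torque': array([-0.00653981, -0.01225697,  0.0225043 ]), 'grip_force': 0.0, 'width': 0.08540408647377104}
{'fx': 494.7873168113328, 'fy': 494.7873168113328, 'cx': 258.6715326222239, 'cy': 198.8405976966675, 'xyz': array([0.15132751, 0.02262305, 1.73829195]), 'rotation': array([ 0.15136197, -0.1507601 , -1.56894434])}
{'fx': 446.1350990526005, 'fy': 446.1350990526005, 'cx': 254.55640737862203, 'cy': 192.52637264078697, 'xyz': array([1.07660001, 0.91579358, 0.86754987]), 'rotation': array([0.35330648, 1.13632789, 2.29929628])}
```

View pics/top0.png

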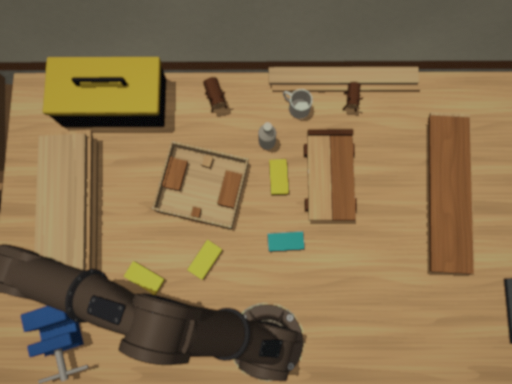

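View pics/scene0.png

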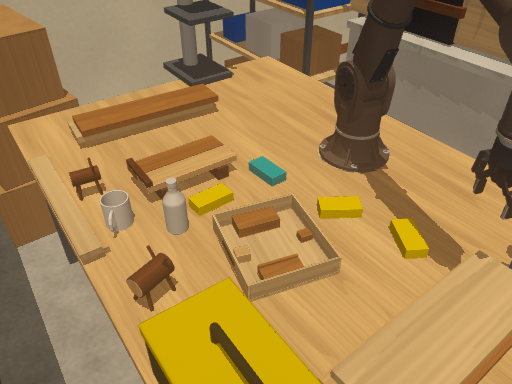

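The top view shows the box around (203,186), with brown blocks at (176,175) and (230,189) and small ones at (207,161) and (196,212). The panel is at (330,175) with its dark stop at (330,132), and the bottle is at (268,135). Candidates for the sanding block are those two brown blocks. The yellow blocks at (279,177), (205,260) and (145,277) and the turquoise one at (286,241) are look-alikes. I'll take a close crop plus heights next.

Run:
```python
from h import *
t=np.load("top0.npz");s=np.load("scene0.npz")
a=cv2.resize(t["im"][135:240,145:255],(400,382),interpolation=cv2.INTER_CUBIC)
b=cv2.resize(s["im"][195:300,205:345],(400,300),interpolation=cv2.INTER_CUBIC)
o=np.zeros((390,800,3),np.uint8);o[:382,:400]=a;o[:300,400:]=b;cv2.imwrite("pics/crop.png",o)
P=cloud("top",t["d"]); 
print("bench z",P[300,400],P[240,265])
im=t["im"].astype(int)
hsv=cv2.cvtColor(t["im"],cv2.COLOR_BGR2HSV)
for u,v in[(176,175),(230,189),(207,161),(196,212),(318,180),(345,180),(330,132),(268,128),(203,186)]: print(u,v,P[v,u].round(4),hsv[v,u])
# cross sections of heights across blocks
for c in[(176,175),(230,189)]:
    print((P[c[1],c[0]-14:c[0]+15,2]*1000).round(0))
```

```text
bench z [ 0.13332954 -0.46446442 -0.00716552] [ 0.34269143  0.0008469  -0.00615049]
176 175 [0.569  0.3144 0.0391] [ 14 156 136]
230 189 [0.5187 0.1236 0.0346] [ 14 154 139]
207 161 [0.6219 0.2066 0.0314] [ 17 115 173]
196 212 [0.4372 0.2418 0.0333] [ 14 156 136]
318 180 [ 0.5434 -0.1836  0.0634] [ 18 110 176]
345 180 [ 0.5426 -0.277   0.0655] [ 13 155 128]
330 132 [ 0.7113 -0.2278  0.0825] [ 11 163  72]
268 128 [ 0.6974 -0.0091  0.167 ] [ 26  31 174]
203 186 [0.5363 0.2222 0.0055] [ 18 100 176]
[60. 57. 39. 40. 41. 35. 32. 36. 29. 33. 36. 30. 30. 39. 39. 33. 38. 35.
 35. 40. 43. 33.  3.  2. 11. -3. -2.  9.  2.]
[-3.  6. 11.  4. 40. 44. 42. 41. 45. 43. 48. 44. 45. 45. 35. 45. 44. 35.
 35. 39. 35. 36. 37. 50. 56. 20.  3. -1. -8.]
```

View pics/crop.png

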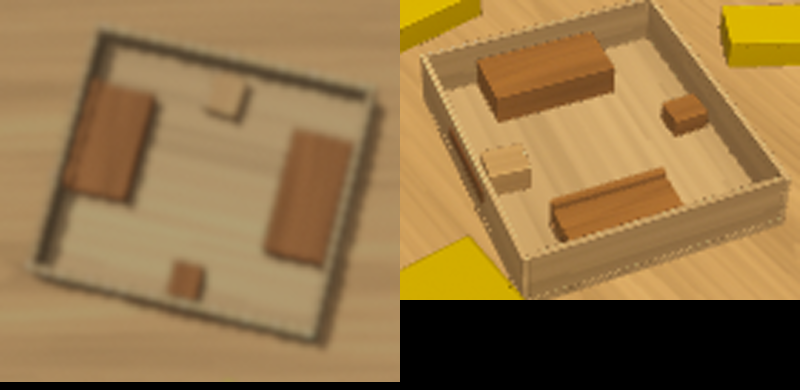

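The crop shows lips along both long edges of the left (+y side) block at (176,175), so that is the sanding block. The right one at (230,189) has a flat top, so it's the plain offcut. Next I'll measure the block, box and panel.

```bash
python3 - <<'E'
from h import *
t=np.load("top0.npz");im=t["im"];P=cloud("top",t["d"])
hsv=cv2.cvtColor(im,cv2.COLOR_BGR2HSV)
dark=(hsv[...,1]>135)&(hsv[...,0]<17)
def rect(m,z,name):
    c=max(cv2.findContours(m.astype(np.uint8),cv2.RETR_EXTERNAL,cv2.CHAIN_APPROX_NONE)[0],key=cv2.contourArea)
    Q=np.array([ray("top",u,v,z)[:2] for u,v in c[:,0]],np.float32)*1000
    r=cv2.minAreaRect(Q); print(name,np.round(r[0],1),np.round(r[1],1),round(r[2],1)); return r
def win(m,u0,u1,v0,v1):
    o=np.zeros_like(m);o[v0:v1,u0:u1]=m[v0:v1,u0:u1];return o
rect(win(dark,160,192,155,195),.042,"block")
rect(win(dark,215,246,165,212),.042,"plain")
rect(win(dark,188,204,204,220),.03,"small b")
print("bench",np.median(P[250:300,380:420,2]),"box floor",np.median(P[180:195,198:212,2]),"plain top",np.median(P[182:196,226:234,2]),
 "panel L",np.median(P[150:210,314:326,2]),"R",np.median(P[150:210,336:350,2]), "bench near panel",np.median(P[235:255,320:350,2]))
# panel halves
V=hsv[...,2]
pd=win((hsv[...,1]>135)&(hsv[...,0]<16),325,360,138,222)
rect(pd,.065,"panel dark half")
pl=win((P[...,2]>.035),300,365,125,228)
rect(pl,.065,"panel all by depth")
stop=win(V<100,305,356,126,140); print(stop.sum()); rect(stop,.083,"stop")
for v in(145,165,185,205): print(v,hsv[v,302:360,1])
# box rim by depth
E
python3 - <<'E'
import cv2
im=cv2.imread("pics/top0.png")
cv2.imwrite("pics/panel.png",cv2.resize(im[118:232,295:365],(368,600),interpolation=cv2.INTER_CUBIC))
E
```

```text
block [575.7 319. ] [ 67.5 113.9] 76.5
plain [517.4 125.8] [ 56.6 123.2] 76.5
small b [438.5 242.4] [26.9 29. ] 79.9
bench -0.0009814373336258786 box floor 0.0066615007976477125 plain top 0.040464470262520424 panel L 0.0637231168672745 R 0.06400809676264274 bench near panel -0.0014714408365085196
panel dark half [ 548.7 -270.4] [ 83.6 292.5] 89.8
panel all by depth [ 567.2 -225. ] [176.7 322.3] 89.8
249
stop [ 709.3 -227.7] [154.3  18.3] 89.8
145 [119 126 141 150 146 124 114 111 113 114 114 113 112 109 109 111 114 114
 114 114 113 116 115 116 115 115 117 122 135 151 153 155 156 154 155 154
 155 156 155 156 157 153 155 156 155 155 156 155 153 157 156 146 134 123
 120 119 118 117]
165 [116 115 116 114 114 115 110 108 109 114 114 115 111 109 109 109 111 112
 112 109 107 111 112 114 115 116 117 118 128 143 153 155 155 153 157 155
 156 155 155 156 157 157 155 156 156 153 155 156 154 154 144 127 117 115
 113 113 111 113]
185 [116 114 115 115 115 118 111 110 111 112 113 110 111 110 109 109 109 112
 112 112 109 107 110 112 111 114 114 113 112 123 145 155 155 155 153 155
 156 158 155 155 155 155 157 157 155 154 155 151 155 153 152 151 135 122
 116 117 116 117]
205 [118 120 129 150 159 148 127 115 111 111 109 107 104 104 107 109 109 109
 111 112 112 109 111 113 112 112 113 114 117 125 142 153 153 156 154 154
 156 154 155 156 158 155 157 153 156 155 157 156 154 153 154 154 155 153
 136 124 119 117]
```

View pics/panel.png

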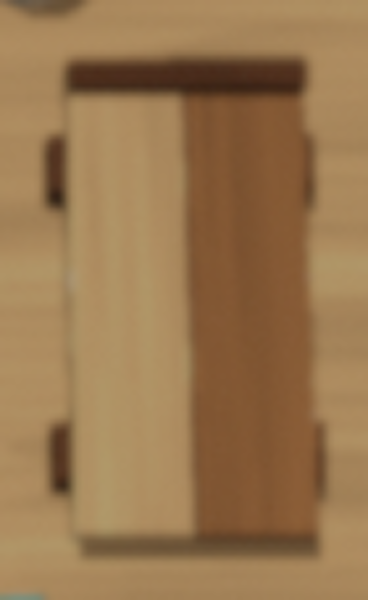

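The crop shows the seam running from crop (183,92) at the stop to (194,537) at the free end, which is image (329.8,135.5) to (331.9,220.1).

Run:
```python
from h import *
a=ray("top",329.8,135.5,.065);b=ray("top",331.9,220.1,.065);d=a-b
print("stop",a,"free",b,"len(300)",np.linalg.norm(d),"yaw",np.degrees(np.arctan2(d[1],d[0])))
# box inner+outer rim: crop corners (crop scale 400/110)
k=400/110
C=[(100,30),(374,93),(320,345),(32,268)]
Q=[ray("top",145+x/k,135+y/k,.06)[:2]*1000 for x,y in C]
Q=np.array(Q);print(Q.round(1));r=cv2.minAreaRect(Q.astype(np.float32));print(r)
# block from crop: top corners of block at lip height
B=[(92,82),(157,93),(130,203),(64,187)]
Q=np.array([ray("top",145+x/k,135+y/k,.042)[:2]*1000 for x,y in B]);print(Q.round(1),Q.mean(0))
for i in range(4):
    e=Q[(i+1)%4]-Q[i];print(np.linalg.norm(e).round(1),np.degrees(np.arctan2(e[1],e[0])).round(1))
```

```text
stop [ 0.70423231 -0.22935573  0.065     ] free [ 0.40225591 -0.22721527  0.065     ] len(300) 0.3019839887973364 yaw -0.4061151719731183
[[679.3 326.5]
 [615.   60.2]
 [370.5 110.7]
 [444.8 383.9]]
((525.287841796875, 218.5147705078125), (282.9960632324219, 249.540771484375), 76.25296020507812)
[[632.1 336. ]
 [620.7 272.3]
 [511.2 295.7]
 [527.2 359.8]] [572.79733081 315.93278976]
64.7 -100.1
112.0 167.9
66.1 76.0
107.6 -12.8
```

```bash
cat >> h.py <<'E'
def tgt(yaw):  # tool z down, tool y along world direction yaw (deg)
    a=np.radians(yaw); y=np.array([np.cos(a),np.sin(a),0]); z=np.array([0,0,-1.]); return np.stack([np.cross(y,z),y,z],1)
def plan(p,yaw):
    o=telemetry.get_obs(); M=R.from_rotvec(o["ee_rot"]).as_matrix()
    T=min((tgt(yaw),tgt(yaw+180)),key=lambda T:R.from_matrix(M.T@T).magnitude())
    rv=R.from_matrix(M.T@T).as_rotvec(); s=T.T@(np.array(p)-o["ee_pos"])
    print("t",o["t"],"pos",o["ee_pos"].round(4),"F",o["contact_force"].round(1),"w",round(o["width"],4),"tool y yaw",np.degrees(np.arctan2(M[1,1],M[0,1])).round(1))
    print("turn first total",(rv/(np.pi/2)).round(4),"then shift(after turn) mm",(s*1000).round(1),"norm",(s/.4).round(4)," j7",o["joint_pos"].round(2))
E
python3 -c "
from h import *
plan([.5725,.3135,.09],76.2)"
```

```text
t 0.1 pos [0.2117 0.5876 0.2306] F [-0.6  0.6 -0.5] w 0.0857 tool y yaw 70.2
turn first total [-0.0009  0.     -0.0668] then shift(after turn) mm [-415.7 -180.1  140.6] norm [-1.0393 -0.4502  0.3515]  j7 [-1.33  0.44  0.02  1.57 -0.01  1.13 -0.08]
```

>>> {"op": "move_arm", "data": {"moves": [0,0,0,0,0,-0.067,1,-0.08,-0.035,0,0,0,0,1,-0.08,-0.035,0,0,0,0,1,-0.08,-0.035,0,0,0,0,1,-0.08,-0.035,0,0,0,0,1,-0.08,-0.035,0,0,0,0,1,-0.08,-0.035,0,0,0,0,1,-0.08,-0.035,0,0,0,0,1,-0.08,-0.035,0,0,0,0,1,-0.08,-0.035,0,0,0,0,1], "force": 40}}

```text
t: 0.93
ee_pos: [0.4625, 0.3956, 0.231]
ee_rot: [-0.377, -3.118, 0.001]
contact_force: [0.3, 1.4, -0.6]
width: -0.0001
grip_force: 0.0
```

```bash
python3 -c "
from h import *
plan([.5725,.3135,.075],76.2)"
```

```text
t 0.9333 pos [0.4625 0.3956 0.231 ] F [ 0.3  1.4 -0.6] w -0.0001 tool y yaw 76.2
turn first total [-0.0003 -0.0002  0.0002] then shift(after turn) mm [-126.4  -53.5  156. ] norm [-0.3159 -0.1337  0.3901]  j7 [-0.85  0.41  0.08  1.62 -0.04  1.12  0.57]
```

>>> {"op": "move_arm", "data": {"moves": [-0.0527,-0.0223,0.04,0,0,0,1,-0.0527,-0.0223,0.04,0,0,0,1,-0.0527,-0.0223,0.04,0,0,0,1,-0.0527,-0.0223,0.04,0,0,0,1,-0.0527,-0.0223,0.04,0,0,0,1,-0.0527,-0.0223,0.04,0,0,0,1,0,0,0.05,0,0,0,1,0,0,0.05,0,0,0,1,0,0,0.05,0,0,0,1,0,0,0,0,0,0,1]}}

```text
t: 1.77
ee_pos: [0.5691, 0.3133, 0.0709]
ee_rot: [-0.377, -3.113, 0.007]
contact_force: [-0.2, 0.4, -0.6]
width: 0.0
grip_force: 0.0
```

Run:
```python
from h import *
plan([.5725,.3135,.038],76.2)
o=[]
for n,(u,v,w,h) in {"top":(145,135,110,105),"scene":(205,175,140,125)}.items():
    im,d=optics.read_camera(n); o.append(cv2.resize(im[v:v+h,u:u+w],(400,380),interpolation=cv2.INTER_CUBIC))
cv2.imwrite("pics/c2.png",np.hstack(o))
```

```text
t 1.7667 pos [0.5691 0.3133 0.0709] F [-0.2  0.4 -0.6] w 0.0 tool y yaw 76.2
turn first total [-0.0033 -0.0032  0.0001] then shift(after turn) mm [-3.3  1.1 32.9] norm [-0.0081  0.0026  0.0822]  j7 [-0.64  0.63  0.09  1.67 -0.07  0.85  0.81]
```

View pics/c2.png

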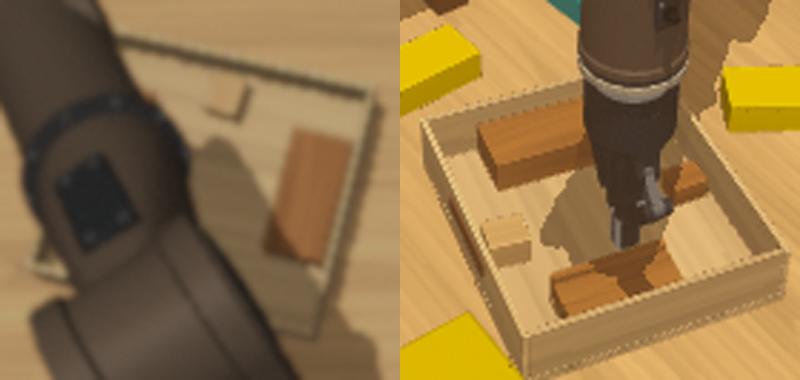

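The finger tip is over the middle of the block, at about (620,245) in the right-hand crop. I'll descend to just above the dish.

>>> {"op": "move_arm", "data": {"moves": [0,0.0026,0.02,0,0,0,1,0,0,0.02,0,0,0,1,0,0,0.015,0,0,0,1,0,0,0.01,0,0,0,1,0,0,0,0,0,0,1,0,0,0,0,0,0,1,0,0,0,0,0,0,1,0,0,0,0,0,0,1,0,0,0,0,0,0,1,0,0,0,0,0,0,1]}}

```text
t: 2.7
ee_pos: [0.572, 0.316, 0.0496]
ee_rot: [0.377, 3.119, 0.0]
contact_force: [-0.6, 0.1, 0.8]
width: -0.0002
grip_force: 0.0
```

>>> {"op": "move_arm", "data": {"moves": [0,-0.006,0,0,0,0,1,0,0,0.01,0,0,0,1,0,0,0.01,0,0,0,1,0,0,0.006,0,0,0,1,0,0,0,0,0,0,1,0,0,0,0,0,0,1,0,0,0,0,0,0,1,0,0,0,0,0,0,1,0,0,0,0,0,0,1,0,0,0,0,0,0,1]}}

```text
t: 3.53
ee_pos: [0.5714, 0.3136, 0.0391]
ee_rot: [0.377, 3.119, 0.0]
contact_force: [0.5, -0.1, -0.1]
width: -0.0002
grip_force: 0.0
```

Below lip height (42 mm) with no contact, so the tip is in the dish. I'll creep down 0.6 mm per row until there's light contact.

>>> {"op": "move_arm", "data": {"moves": [0,0,0.0015,0,0,0,1,0,0,0.0015,0,0,0,1,0,0,0.0015,0,0,0,1,0,0,0.0015,0,0,0,1,0,0,0,0,0,0,1,0,0,0,0,0,0,1,0,0,0,0,0,0,1,0,0,0,0,0,0,1,0,0,0,0,0,0,1,0,0,0,0,0,0,1]}}

```text
t: 4.37
ee_pos: [0.5714, 0.3136, 0.0366]
ee_rot: [0.377, 3.119, 0.0]
contact_force: [-0.4, 0.0, 0.6]
width: -0.0001
grip_force: 0.0
```

>>> {"op": "move_arm", "data": {"moves": [0,-0.01,0,0,0,0,1,0,-0.01,0,0,0,0,1,0,-0.01,0,0,0,0,1,0,-0.01,0,0,0,0,1,0,-0.01,0,0,0,0,1,0,-0.01,0,0,0,0,1,0,-0.01,0,0,0,0,1,0,-0.01,0,0,0,0,1,0,-0.01,0,0,0,0,1,0,-0.01,0,0,0,0,1]}}

```text
t: 5.2
ee_pos: [0.5617, 0.2743, 0.0365]
ee_rot: [0.377, 3.119, 0.0]
contact_force: [0.1, 0.8, -1.2]
width: -0.0004
grip_force: 0.5
```

>>> {"op": "move_arm", "data": {"moves": [0,-0.009,0,0,0,0,1,0,-0.009,0,0,0,0,1,0,-0.009,0,0,0,0,1,0,-0.009,0,0,0,0,1,0,0,0,0,0,0,1,0,0.005,-0.005,0,0,0,1,0,0,-0.04,0,0,0,-1,0,0,-0.08,0,0,0,-1,0,0,-0.08,0,0,0,-1,0,0,-0.08,0,0,0,-1]}}

```text
t: 6.03
ee_pos: [0.5585, 0.2627, 0.1517]
ee_rot: [-0.377, -3.118, 0.001]
contact_force: [0.6, 0.4, -0.2]
width: 0.0482
grip_force: 0.0
```

Run:
```python
from h import *
plan([.56,.27,.1],76.2)
im,d=optics.read_camera("scene"); np.savez("s3.npz",im=im,d=d)
cv2.imwrite("pics/c3.png",cv2.resize(im[165:300,195:355],(640,540),interpolation=cv2.INTER_CUBIC))
```

```text
t 6.0333 pos [0.5585 0.2627 0.1517] F [ 0.6  0.4 -0.2] w 0.0482 tool y yaw 76.2
turn first total [-0.0004 -0.0004  0.0003] then shift(after turn) mm [ 0.3  7.5 51.7] norm [0.0007 0.0187 0.1294]  j7 [-0.59  0.49  0.1   1.69 -0.06  0.96  0.85]
```

View pics/c3.png

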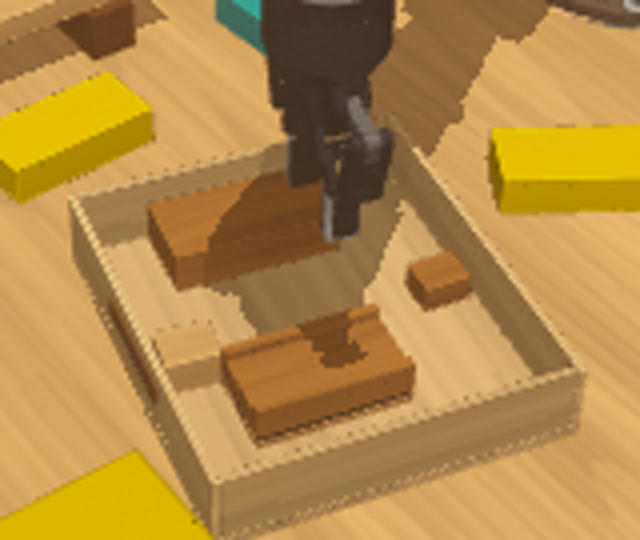

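The block now lies clear of the wall. Its top corners in the crop are (222,352), (378,308), (413,362) and (258,410).

Run:
```python
from h import *
B=[(222,352),(378,308),(413,362),(258,410)]
Q=np.array([ray("scene",195+x/4,165+y/4,.042)[:2]*1000 for x,y in B]);print(Q.round(1),Q.mean(0))
for i in range(4):
    e=Q[(i+1)%4]-Q[i];print(np.linalg.norm(e).round(1),np.degrees(np.arctan2(e[1],e[0])).round(1))
c=Q.mean(0)/1000; plan([c[0],c[1],.06],76.2)
```

```text
[[616.6 238. ]
 [509.2 264.8]
 [522.1 316.6]
 [627.2 292.5]] [568.77825457 277.98009662]
110.7 166.0
53.4 76.0
107.8 -12.9
55.5 -101.0
t 6.0833 pos [0.5617 0.2643 0.1587] F [1.9 1.4 5.7] w 0.0554 tool y yaw 76.2
turn first total [0.0038 0.004  0.0001] then shift(after turn) mm [-3.6 15.  98.7] norm [-0.009   0.0375  0.2468]  j7 [-0.59  0.49  0.1   1.69 -0.06  0.96  0.85]
```

The width reads 54 mm instead of 62, so I don't trust this view. I'll move the arm aside and measure from the top camera.

>>> {"op": "move_arm", "data": {"moves": [0,0,-0.06,0,0,0,-1,0.07,0.045,-0.02,0,0,0,-1,0.075,0.045,0,0,0,0,-1,0.075,0.045,0,0,0,0,-1,0.075,0.045,0,0,0,0,-1,0.075,0.045,0,0,0,0,-1,0.075,0.045,0,0,0,0,-1,0.075,0.045,0,0,0,0,-1,0.075,0.045,0,0,0,0,-1,0.075,0.045,0,0,0,0,-1]}}

```text
t: 6.92
ee_pos: [0.3357, 0.4851, 0.1827]
ee_rot: [0.377, 3.119, 0.0]
contact_force: [1.0, 0.1, -0.8]
width: 0.0855
grip_force: 0.0
```

Run:
```python
from h import *
im,d=optics.read_camera("top"); np.savez("t4.npz",im=im,d=d)
cv2.imwrite("pics/c4.png",cv2.resize(im[135:240,145:255],(628,600),interpolation=cv2.INTER_CUBIC))
```

```text
(no output)
```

View pics/c4.png

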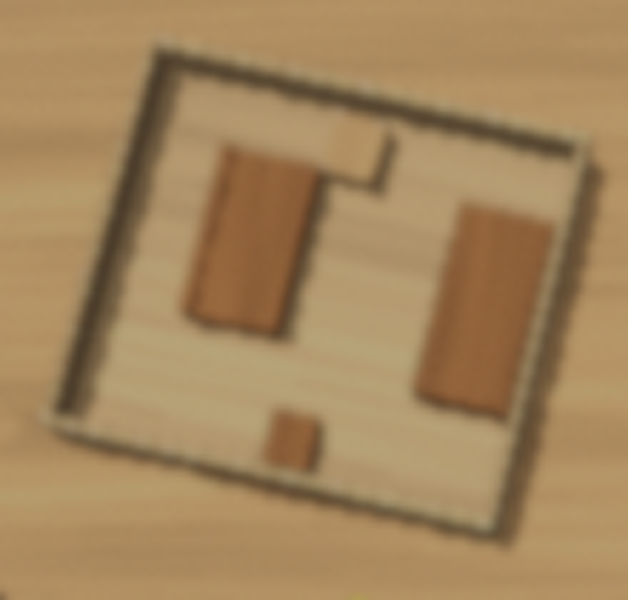

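The block is well clear of the wall, with corners at crop (223,147), (320,165), (283,332) and (185,312).

Run:
```python
from h import *
B=[(223,147),(320,165),(283,330),(185,310)]
Q=np.array([ray("top",145+x/5.709,135+y/5.714,.042)[:2]*1000 for x,y in B]);print(Q.round(1),Q.mean(0))
for i in range(4):
    e=Q[(i+1)%4]-Q[i];print(np.linalg.norm(e).round(1),np.degrees(np.arctan2(e[1],e[0])).round(1))
hsv=cv2.cvtColor(np.load("t4.npz")["im"],cv2.COLOR_BGR2HSV)
m=((hsv[...,1]>135)&(hsv[...,0]<17)).astype(np.uint8); w=np.zeros_like(m); w[155:200,172:205]=m[155:200,172:205]
c=max(cv2.findContours(w,0,1)[0],key=cv2.contourArea)
print(cv2.minAreaRect(np.array([ray("top",u,v,.042)[:2]*1000 for u,v in c[:,0]],np.float32)))
c=Q.mean(0)/1000; plan([c[0],c[1],.06],76.5)
```

```text
[[620.2 286.8]
 [608.5 226.4]
 [504.1 247.1]
 [516.9 307.5]] [562.42121473 266.95566043]
61.6 -101.0
106.4 168.8
61.8 78.1
105.4 -11.3
((561.0646362304688, 268.97955322265625), (62.260902404785156, 108.45606231689453), 77.09410858154297)
t 6.9667 pos [0.3282 0.4915 0.1826] F [-6.2  4.9 -0.5] w 0.0851 tool y yaw 76.7
turn first total [ 0.0019 -0.0029  0.0025] then shift(after turn) mm [-280.1 -163.6  122.6] norm [-0.7003 -0.4091  0.3065]  j7 [-1.09  0.42  0.02  1.72 -0.02  0.99  0.28]
```

>>> {"op": "move_arm", "data": {"moves": [-0.07,-0.041,0,0,0,-0.011,-1,-0.07,-0.041,0.02,0,0,0,-1,-0.07,-0.041,0.02,0,0,0,-1,-0.07,-0.041,0.02,0,0,0,-1,-0.07,-0.041,0.02,0,0,0,-1,-0.07,-0.041,0.02,0,0,0,-1,-0.07,-0.041,0.02,0,0,0,-1,-0.07,-0.041,0.02,0,0,0,-1,-0.07,-0.041,0.02,0,0,0,-1,-0.07,-0.041,0.02,0,0,0,-1]}}

```text
t: 7.8
ee_pos: [0.5746, 0.2603, 0.1102]
ee_rot: [0.35, 3.122, 0.0]
contact_force: [-0.1, 0.5, 0.2]
width: 0.085
grip_force: 0.0
```

>>> {"op": "move_arm", "data": {"moves": [0,0,0,0,0,0,-1,0,0,0,0,0,0,-1,0,0,0,0,0,0,-1,0,0,0.02,0,0,0,-1,0,0,0.02,0,0,0,-1,0,0,0,0,0,0,-1,0,0,0,0,0,0,-1,0,0,0,0,0,0,-1,0,0,0,0,0,0,-1,0,0,0,0,0,0,-1]}}

```text
t: 8.63
ee_pos: [0.5736, 0.2617, 0.0948]
ee_rot: [0.35, 3.122, 0.001]
contact_force: [0.6, -0.6, 0.5]
width: 0.0857
grip_force: 0.0
```

```bash
python3 -c "
from h import *
plan([.5615,.268,.013],77.2)"
```

```text
t 8.6333 pos [0.5736 0.2617 0.0948] F [ 0.6 -0.6  0.5] w 0.0857 tool y yaw 77.2
turn first total [0.0002 0.0003 0.0002] then shift(after turn) mm [13.2  3.4 81.8] norm [0.033  0.0086 0.2045]  j7 [-0.56  0.58  0.07  1.71 -0.05  0.86  0.88]
```

>>> {"op": "move_arm", "data": {"moves": [0.033,0.0086,0,0,0,0,-1,0,0,0.03,0,0,0,-1,0,0,0.03,0,0,0,-1,0,0,0.03,0,0,0,-1,0,0,0.03,0,0,0,-1,0,0,0.02,0,0,0,-1,0,0,0,0,0,0,-1,0,0,0,0,0,0,-1,0,0,0,0,0,0,-1,0,0,0,0,0,0,-1]}}

```text
t: 9.47
ee_pos: [0.5619, 0.268, 0.0391]
ee_rot: [0.35, 3.121, 0.001]
contact_force: [0.9, 0.0, 0.4]
width: 0.0856
grip_force: 0.0
```

Run:
```python
from h import *
plan([.5615,.268,.013],77.2)
im,d=optics.read_camera("scene")
cv2.imwrite("pics/c5.png",cv2.resize(im[165:300,195:355],(640,540),interpolation=cv2.INTER_CUBIC))
```

```text
t 9.4667 pos [0.5619 0.268  0.0391] F [0.9 0.  0.4] w 0.0856 tool y yaw 77.2
turn first total [ 0.0005  0.0006 -0.0001] then shift(after turn) mm [ 0.4 -0.1 26.1] norm [ 0.0011 -0.0002  0.0653]  j7 [-0.57  0.64  0.06  1.77 -0.06  0.74  0.87]
```

View pics/c5.png

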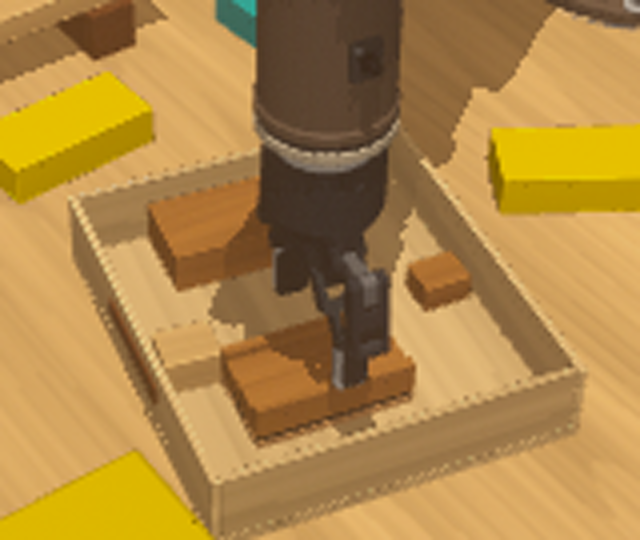

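The fingers straddle the block near its middle, with the near finger at (350,370) in front of the long side. I'll descend and close.

>>> {"op": "move_arm", "data": {"moves": [0,0,0.015,0,0,0,-1,0,0,0.015,0,0,0,-1,0,0,0.015,0,0,0,-1,0,0,0.01,0,0,0,-1,0,0,0.007,0,0,0,-1,0,0,0,0,0,0,-1,0,0,0,0,0,0,-1,0,0,0,0,0,0,-1,0,0,0,0,0,0,-1,0,0,0,0,0,0,-1]}}

```text
t: 10.35
ee_pos: [0.5616, 0.268, 0.014]
ee_rot: [0.35, 3.122, 0.001]
contact_force: [-0.3, 0.9, -1.1]
width: 0.0853
grip_force: 0.0
```

>>> {"op": "move_arm", "data": {"moves": [0,0,0,0,0,0,1,0,0,0,0,0,0,1,0,0,0,0,0,0,1,0,0,0,0,0,0,1,0,0,0,0,0,0,1,0,0,0,0,0,0,1,0,0,0,0,0,0,1,0,0,0,0,0,0,1,0,0,0,0,0,0,1,0,0,0,0,0,0,1], "force": 60}}

```text
t: 11.18
ee_pos: [0.5618, 0.2687, 0.0143]
ee_rot: [0.349, 3.121, 0.002]
contact_force: [-0.4, 2.6, 5.3]
width: 0.0608
grip_force: 69.4
```

>>> {"op": "move_arm", "data": {"moves": [0,0,-0.01,0,0,0,1,0,0,-0.03,0,0,0,1,0,0,-0.05,0,0,0,1,0,0,-0.06,0,0,0,1,0,0,-0.06,0,0,0,1,0,0,-0.06,0,0,0,1,0,0,-0.06,0,0,0,1,0,0,-0.03,0,0,0,1,0,0,0,0,0,0,1,0,0,0,0,0,0,1]}}

```text
t: 12.02
ee_pos: [0.5612, 0.2675, 0.1576]
ee_rot: [0.35, 3.122, -0.0]
contact_force: [-0.5, 0.1, -2.5]
width: 0.0607
grip_force: 68.7
```

Run:
```python
from h import *
plan([.4672,-.2277,.13],89.6)
im,d=optics.read_camera("scene"); np.savez("s6.npz",im=im,d=d)
cv2.imwrite("pics/c6.png",cv2.resize(im[125:295,195:365],(560,560),interpolation=cv2.INTER_CUBIC))
```

```text
t 12.0167 pos [0.5612 0.2675 0.1576] F [-0.5  0.1 -2.5] w 0.0607 tool y yaw 77.2
turn first total [-0.000e+00  1.000e-04 -1.379e-01] then shift(after turn) mm [  90.5 -495.8   27.6] norm [ 0.2264 -1.2395  0.0691]  j7 [-0.59  0.49  0.08  1.67 -0.05  0.97  0.86]
```

View pics/c6.png

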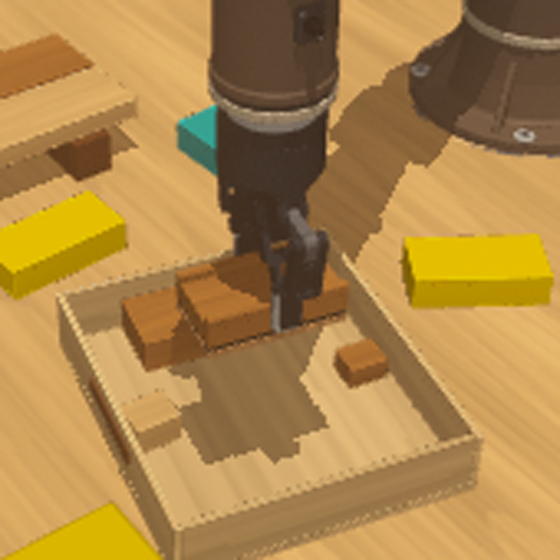

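The block is held level and all three offcuts are still in the box. Now I'll transit to above the free end.

>>> {"op": "move_arm", "data": {"moves": [0,0,0,0,0,-0.069,1,0,0,0,0,0,-0.069,1,0.01,-0.05,0,0,0,0,1,0.015,-0.08,0,0,0,0,1,0.015,-0.08,0,0,0,0,1,0.015,-0.08,0,0,0,0,1,0.015,-0.08,0,0,0,0,1,0.015,-0.08,0,0,0,0,1,0.015,-0.08,0,0,0,0,1,0.015,-0.08,0,0,0,0,1]}}

```text
t: 12.9
ee_pos: [0.5119, 0.0224, 0.1559]
ee_rot: [-0.01, -3.138, 0.001]
contact_force: [0.2, -0.2, -2.0]
width: 0.0604
grip_force: 68.6
```

>>> {"op": "move_arm", "data": {"moves": [0.015,-0.08,0,0,0,0,1,0.015,-0.08,0,0,0,0,1,0.015,-0.08,0,0,0,0,1,0.015,-0.08,0,0,0,0,1,0.015,-0.08,0,0,0,0,1,0.015,-0.08,0,0,0,0,1,0.015,-0.08,0,0,0,0,1,0.01,-0.05,0,0,0,0,1,0,0,0,0,0,0,1,0,0,0,0,0,0,1]}}

```text
t: 13.73
ee_pos: [0.4646, -0.2206, 0.1561]
ee_rot: [-0.015, -3.139, -0.001]
contact_force: [0.6, -0.2, -1.5]
width: 0.0613
grip_force: 68.6
```

Run:
```python
from h import *
plan([.460,-.2277,.09],89.6)
im,d=optics.read_camera("scene"); np.savez("s7.npz",im=im,d=d)
cv2.imwrite("pics/c7.png",cv2.resize(im[85:215,115:275],(640,520),interpolation=cv2.INTER_CUBIC))
```

```text
t 13.7333 pos [ 0.4646 -0.2206  0.1561] F [ 0.6 -0.2 -1.5] w 0.0613 tool y yaw 89.4
turn first total [ 0.0004 -0.0019 -0.0018] then shift(after turn) mm [ 4.5 -7.1 66.1] norm [ 0.0113 -0.0178  0.1653]  j7 [ 0.22  0.34  0.15  1.94 -0.07  0.87  1.97]
```

View pics/c7.png

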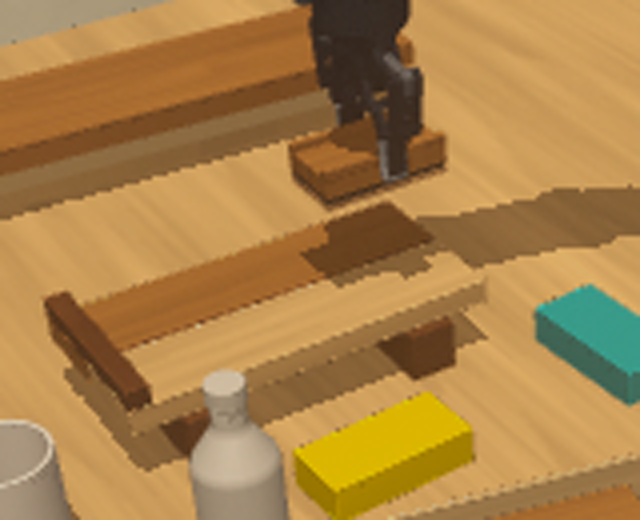

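>>> {"op": "move_arm", "data": {"moves": [0.011,-0.018,0.02,0,0,0,1,0,0,0.03,0,0,0,1,0,0,0.04,0,0,0,1,0,0,0.04,0,0,0,1,0,0,0.03,0,0,0,1,0,0,0.02,0,0,0,1,0,0,0.005,0,0,0,1,0,0,0,0,0,0,1,0,0,0,0,0,0,1,0,0,0,0,0,0,1]}}

```text
t: 14.62
ee_pos: [0.4622, -0.2268, 0.0843]
ee_rot: [0.01, 3.14, -0.001]
contact_force: [0.6, -0.1, -1.3]
width: 0.061
grip_force: 68.7
```

>>> {"op": "move_arm", "data": {"moves": [0,0,0.005,0,0,0,1,0,0,0.005,0,0,0,1,0,0,0.005,0,0,0,1,0,0,0.005,0,0,0,1,0,0,0,0,0,0,1,0,0,0,0,0,0,1,0,0,0,0,0,0,1,0,0,0,0,0,0,1,0,0,0,0,0,0,1,0,0,0,0,0,0,1]}}

```text
t: 15.45
ee_pos: [0.4618, -0.2268, 0.0758]
ee_rot: [0.01, 3.141, -0.0]
contact_force: [-0.9, -0.1, -1.9]
width: 0.0611
grip_force: 68.7
```

>>> {"op": "move_arm", "data": {"moves": [0,0,0.0025,0,0,0,1,0,0,0.0025,0,0,0,1,0,0,0,0,0,0,1,0,0,0,0,0,0,1,0,0,0,0,0,0,1,0,0,0,0,0,0,1,0,0,0,0,0,0,1,0,0,0,0,0,0,1,0,0,0,0,0,0,1,0,0,0,0,0,0,1]}}

```text
t: 16.28
ee_pos: [0.4617, -0.2267, 0.0737]
ee_rot: [0.01, 3.142, 0.0]
contact_force: [-0.4, -0.1, -2.1]
width: 0.0607
grip_force: 68.7
```

>>> {"op": "move_arm", "data": {"moves": [0,0,0.0025,0,0,0,1,0,0,0,0,0,0,1,0,0,0,0,0,0,1,0,0,0,0,0,0,1,0,0,0,0,0,0,1,0,0,0,0,0,0,1,0,0,0,0,0,0,1,0,0,0,0,0,0,1,0,0,0,0,0,0,1,0,0,0,0,0,0,1]}}

```text
t: 17.12
ee_pos: [0.4617, -0.2268, 0.0727]
ee_rot: [0.01, 3.142, 0.0]
contact_force: [-0.8, 0.0, -1.5]
width: 0.0608
grip_force: 68.7
```

>>> {"op": "move_arm", "data": {"moves": [0,0,0.0013,0,0,0,1,0,0,0,0,0,0,1,0,0,0,0,0,0,1,0,0,0,0,0,0,1,0,0,0,0,0,0,1,0,0,0,0,0,0,1,0,0,0,0,0,0,1,0,0,0,0,0,0,1,0,0,0,0,0,0,1,0,0,0,0,0,0,1]}}

```text
t: 17.95
ee_pos: [0.4617, -0.2268, 0.0722]
ee_rot: [0.01, 3.142, 0.0]
contact_force: [0.7, -0.2, -2.2]
width: 0.0606
grip_force: 68.7
```

>>> {"op": "move_arm", "data": {"moves": [0,0,0.0015,0,0,0,1,0,0,0,0,0,0,1,0,0,0,0,0,0,1,0,0,0,0,0,0,1,0,0,0,0,0,0,1,0,0,0,0,0,0,1,0,0,0,0,0,0,1,0,0,0,0,0,0,1,0,0,0,0,0,0,1,0,0,0,0,0,0,1]}}

```text
t: 18.78
ee_pos: [0.4617, -0.2268, 0.0716]
ee_rot: [0.01, 3.141, 0.0]
contact_force: [-1.2, 0.3, 3.3]
width: 0.0609
grip_force: 69.2
```

>>> {"op": "move_arm", "data": {"moves": [0,0,0.0015,0,0,0,1,0,0,0,0,0,0,1,0,0,0,0,0,0,1,0,0,0,0,0,0,1,0,0,0,0,0,0,1,0,0,0,0,0,0,1,0,0,0,0,0,0,1,0,0,0,0,0,0,1,0,0,0,0,0,0,1,0,0,0,0,0,0,1]}}

```text
t: 19.62
ee_pos: [0.4618, -0.2268, 0.0713]
ee_rot: [0.01, 3.141, 0.0]
contact_force: [-2.4, 1.5, 7.3]
width: 0.0613
grip_force: 69.8
```

Contact is about 9 N on the panel. I'll start the stroke along -x of the tool and check the force after every 20–30 mm.

>>> {"op": "move_arm", "data": {"moves": [-0.003,0,0,0,0,0,1,-0.005,0,0,0,0,0,1,-0.005,0,0,0,0,0,1,-0.005,0,0,0,0,0,1,-0.005,0,0,0,0,0,1,-0.005,0,0,0,0,0,1,-0.005,0,0,0,0,0,1,-0.005,0,0,0,0,0,1,-0.005,0,0,0,0,0,1,-0.005,0,0,0,0,0,1]}}

```text
t: 20.45
ee_pos: [0.4793, -0.2272, 0.071]
ee_rot: [-0.012, -3.139, -0.0]
contact_force: [-7.4, -0.7, 10.9]
width: 0.061
grip_force: 70.1
```

>>> {"op": "move_arm", "data": {"moves": [-0.006,0,-0.0005,0,0,0,1,-0.006,0,0,0,0,0,1,-0.006,0,0,0,0,0,1,-0.006,0,0,0,0,0,1,-0.006,0,0,0,0,0,1,-0.006,0,0,0,0,0,1,-0.006,0,0,0,0,0,1,-0.006,0,0,0,0,0,1,-0.006,0,0,0,0,0,1,-0.006,0,0,0,0,0,1]}}

```text
t: 21.28
ee_pos: [0.5036, -0.2274, 0.0712]
ee_rot: [-0.012, -3.139, -0.0]
contact_force: [-6.1, -0.0, 8.4]
width: 0.0609
grip_force: 70.1
```

>>> {"op": "move_arm", "data": {"moves": [-0.006,0,0,0,0,0,1,-0.006,0,0,0,0,0,1,-0.006,0,0,0,0,0,1,-0.006,0,0,0,0,0,1,-0.006,0,0,0,0,0,1,-0.006,0,0,0,0,0,1,-0.006,0,0,0,0,0,1,-0.006,0,0,0,0,0,1,-0.006,0,0,0,0,0,1,-0.006,0,0,0,0,0,1]}}

```text
t: 22.12
ee_pos: [0.5276, -0.2275, 0.0712]
ee_rot: [-0.012, -3.139, -0.0]
contact_force: [-5.9, -0.0, 8.7]
width: 0.0606
grip_force: 70.1
```

>>> {"op": "move_arm", "data": {"moves": [-0.006,0,0,0,0,0,1,-0.006,0,0,0,0,0,1,-0.006,0,0,0,0,0,1,-0.006,0,0,0,0,0,1,-0.006,0,0,0,0,0,1,-0.006,0,0,0,0,0,1,-0.006,0,0,0,0,0,1,-0.006,0,0,0,0,0,1,-0.006,0,0,0,0,0,1,-0.006,0,0,0,0,0,1]}}

```text
t: 22.95
ee_pos: [0.5517, -0.2278, 0.0712]
ee_rot: [-0.011, -3.14, -0.0]
contact_force: [-6.9, -0.1, 8.4]
width: 0.0608
grip_force: 70.1
```

>>> {"op": "move_arm", "data": {"moves": [-0.006,0,0,0,0,0,1,-0.006,0,0,0,0,0,1,-0.006,0,0,0,0,0,1,-0.006,0,0,0,0,0,1,-0.006,0,0,0,0,0,1,-0.006,0,0,0,0,0,1,-0.006,0,0,0,0,0,1,-0.006,0,0,0,0,0,1,-0.006,0,0,0,0,0,1,-0.006,0,0,0,0,0,1]}}

```text
t: 23.78
ee_pos: [0.5758, -0.228, 0.0712]
ee_rot: [-0.012, -3.14, 0.0]
contact_force: [-5.2, 0.9, 7.8]
width: 0.0611
grip_force: 70.0
```

>>> {"op": "move_arm", "data": {"moves": [-0.006,0,0,0,0,0,1,-0.006,0,0,0,0,0,1,-0.006,0,0,0,0,0,1,-0.006,0,0,0,0,0,1,-0.006,0,0,0,0,0,1,-0.006,0,0,0,0,0,1,-0.006,0,0,0,0,0,1,-0.006,0,0,0,0,0,1,-0.006,0,0,0,0,0,1,-0.006,0,0,0,0,0,1]}}

```text
t: 24.62
ee_pos: [0.5998, -0.2281, 0.0713]
ee_rot: [-0.011, -3.14, 0.0]
contact_force: [-6.8, 0.0, 8.5]
width: 0.061
grip_force: 70.0
```

>>> {"op": "move_arm", "data": {"moves": [-0.006,0,0,0,0,0,1,-0.006,0,0,0,0,0,1,-0.006,0,0,0,0,0,1,-0.006,0,0,0,0,0,1,-0.006,0,0,0,0,0,1,-0.006,0,0,0,0,0,1,-0.006,0,0,0,0,0,1,-0.006,0,0,0,0,0,1,0,0,0,0,0,0,1,0,0,0,0,0,0,1]}}

```text
t: 25.45
ee_pos: [0.6196, -0.2283, 0.0714]
ee_rot: [-0.011, -3.141, 0.0]
contact_force: [-3.9, 0.3, 6.9]
width: 0.0612
grip_force: 69.8
```

>>> {"op": "move_arm", "data": {"moves": [-0.003,0,0,0,0,0,1,-0.003,0,0,0,0,0,1,-0.003,0,0,0,0,0,1,-0.003,0,0,0,0,0,1,-0.003,0,0,0,0,0,1,-0.003,0,0,0,0,0,1,-0.003,0,0,0,0,0,1,-0.003,0,0,0,0,0,1,-0.003,0,0,0,0,0,1,-0.003,0,0,0,0,0,1]}}

```text
t: 26.28
ee_pos: [0.6311, -0.2284, 0.0713]
ee_rot: [-0.011, -3.14, 0.0]
contact_force: [-5.4, -0.5, 7.9]
width: 0.0608
grip_force: 69.8
```

>>> {"op": "move_arm", "data": {"moves": [-0.002,0,0,0,0,0,1,-0.002,0,0,0,0,0,1,-0.002,0,0,0,0,0,1,-0.002,0,0,0,0,0,1,-0.002,0,0,0,0,0,1,-0.002,0,0,0,0,0,1,-0.002,0,0,0,0,0,1,0,0,0,0,0,0,1,0,0,0,0,0,0,1,0,0,0,0,0,0,1]}}

```text
t: 27.12
ee_pos: [0.6369, -0.2284, 0.0714]
ee_rot: [-0.011, -3.14, 0.0]
contact_force: [-5.6, 0.6, 8.1]
width: 0.0611
grip_force: 69.8
```

>>> {"op": "move_arm", "data": {"moves": [-0.002,0,0,0,0,0,1,-0.002,0,0,0,0,0,1,-0.002,0,0,0,0,0,1,-0.002,0,0,0,0,0,1,-0.002,0,0,0,0,0,1,0,0,0,0,0,0,1,0,0,0,0,0,0,1,0,0,0,0,0,0,1,0,0,0,0,0,0,1,0,0,0,0,0,0,1]}}

```text
t: 27.95
ee_pos: [0.6409, -0.2285, 0.0714]
ee_rot: [-0.011, -3.14, 0.0]
contact_force: [-5.5, 0.0, 7.7]
width: 0.0608
grip_force: 69.8
```

>>> {"op": "move_arm", "data": {"moves": [-0.0015,0,0,0,0,0,1,-0.0015,0,0,0,0,0,1,-0.0015,0,0,0,0,0,1,-0.0015,0,0,0,0,0,1,-0.0015,0,0,0,0,0,1,0,0,0,0,0,0,1,0,0,0,0,0,0,1,0,0,0,0,0,0,1,0,0,0,0,0,0,1,0,0,0,0,0,0,1]}}

```text
t: 28.78
ee_pos: [0.6438, -0.2285, 0.0714]
ee_rot: [-0.011, -3.14, 0.0]
contact_force: [-5.2, -0.6, 7.4]
width: 0.0612
grip_force: 69.8
```

>>> {"op": "move_arm", "data": {"moves": [-0.0015,0,0,0,0,0,1,-0.0015,0,0,0,0,0,1,-0.0015,0,0,0,0,0,1,-0.0015,0,0,0,0,0,1,0,0,0,0,0,0,1,0,0,0,0,0,0,1,0,0,0,0,0,0,1,0,0,0,0,0,0,1,0,0,0,0,0,0,1,0,0,0,0,0,0,1]}}

```text
t: 29.62
ee_pos: [0.6462, -0.2285, 0.0713]
ee_rot: [-0.011, -3.14, 0.0]
contact_force: [-5.7, 0.0, 8.3]
width: 0.0612
grip_force: 69.8
```

>>> {"op": "move_arm", "data": {"moves": [-0.0015,0,0,0,0,0,1,-0.0015,0,0,0,0,0,1,-0.0015,0,0,0,0,0,1,-0.0015,0,0,0,0,0,1,0,0,0,0,0,0,1,0,0,0,0,0,0,1,0,0,0,0,0,0,1,0,0,0,0,0,0,1,0,0,0,0,0,0,1,0,0,0,0,0,0,1]}}

```text
t: 30.45
ee_pos: [0.6476, -0.2285, 0.0712]
ee_rot: [-0.011, -3.138, -0.0]
contact_force: [-8.8, 0.4, 10.8]
width: 0.0607
grip_force: 70.2
```

The x force rose and the motion stalled, so the block is at the stop. I'll ease the pressure and open.

>>> {"op": "move_arm", "data": {"moves": [0,0,-0.001,0,0,0,1,0,0,-0.0005,0,0,0,1,0,0,0,0,0,0,1,0,0,0,0,0,0,1,0,0,0,0,0,0,-1,0,0,0,0,0,0,-1,0,0,0,0,0,0,-1,0,0,0,0,0,0,-1,0,0,0,0,0,0,-1,0,0,0,0,0,0,-1]}}

```text
t: 31.28
ee_pos: [0.6496, -0.2279, 0.0717]
ee_rot: [0.01, 3.141, 0.0]
contact_force: [-0.1, 0.1, 0.3]
width: 0.0855
grip_force: 0.0
```

Released. I'll raise slowly, then retreat toward -x and +y for a clear view, keeping away from the bottle.

>>> {"op": "move_arm", "data": {"moves": [0,0,-0.01,0,0,0,-1,0,0,-0.03,0,0,0,-1,0,0,-0.06,0,0,0,-1,0,0,-0.08,0,0,0,-1,0,0,-0.08,0,0,0,-1,0.08,0,-0.04,0,0,0,-1,0.09,0,0,0,0,0,-1,0.09,0,0,0,0,0,-1,0.09,0,0,0,0,0,-1,0.09,0,0,0,0,0,-1]}}

```text
t: 32.12
ee_pos: [0.472, -0.2269, 0.193]
ee_rot: [0.01, 3.14, -0.001]
contact_force: [0.3, -0.7, -0.5]
width: 0.0856
grip_force: 0.0
```

>>> {"op": "move_arm", "data": {"moves": [0.06,0.02,0,0,0,0,-1,0,0.08,0,0,0,0,-1,0,0.08,0,0,0,0,-1,0,0.08,0,0,0,0,-1,0,0.08,0,0,0,0,-1,0,0.08,0,0,0,0,-1,0,0.05,0,0,0,0,-1,0,0,0,0,0,0,-1,0,0,0,0,0,0,-1,0,0,0,0,0,0,-1]}}

```text
t: 32.95
ee_pos: [0.451, -0.0394, 0.1925]
ee_rot: [0.011, 3.14, -0.001]
contact_force: [0.6, -0.2, -0.9]
width: 0.085
grip_force: 0.0
```

Run:
```python
from h import *
im,d=optics.read_camera("top"); P=cloud("top",d)
print(telemetry.get_obs()["ee_pos"].round(3))
hsv=cv2.cvtColor(im,cv2.COLOR_BGR2HSV)
# block stands ~34 mm above panel: height mask; light half colour mask where block covers it
z=cv2.medianBlur(P[...,2].astype(np.float32),5)
m=np.zeros(z.shape,np.uint8); m[125:200,305:358]=(z[125:200,305:358]>.084)
c=max(cv2.findContours(m,0,1)[0],key=cv2.contourArea)
print("by depth",cv2.minAreaRect(np.array([ray("top",u,v,.099)[:2]*1000 for u,v in c[:,0]],np.float32)))
for v in range(130,186,4): print(v,hsv[v,310:352:2,1], hsv[v,330,2])
x=z[140:165,322:338]; print("top z",np.median(x),[np.median(z[a:a+5,322:338]).round(4) for a in range(135,185,5)])
# box contents
dk=(hsv[...,1]>135)&(hsv[...,0]<17)
for n,(a,b,e,f) in {"plain":(215,246,165,212),"b":(188,204,204,220)}.items():
    w=np.zeros(z.shape,np.uint8);w[e:f,a:b]=dk[e:f,a:b];c=max(cv2.findContours(w,0,1)[0],key=cv2.contourArea);print(n,cv2.minAreaRect(c))
```

```text
[ 0.451 -0.04   0.192]
by depth ((651.7828979492188, -230.4436492919922), (61.790504455566406, 115.72276306152344), 88.3835678100586)
130 [146 146 150 147 146 150 146 149 151 154 153 150 152 150 147 149 150 151
 151 150 150] 85
134 [148 144 148 146 152 152 154 153 153 156 157 154 152 155 156 157 159 165
 157 166 160] 133
138 [110 112 111 111 112 116 134 155 153 154 154 154 150 151 153 153 155 154
 153 153 154] 139
142 [111 115 111 109 113 115 130 153 153 153 152 154 154 153 153 154 155 155
 155 153 153] 139
146 [111 114 111 108 113 111 125 153 154 151 152 152 154 153 156 153 155 153
 154 153 156] 141
150 [111 113 109 108 112 111 123 152 152 151 153 155 153 153 156 155 156 152
 153 152 154] 143
154 [109 114 111 108 112 111 122 152 153 152 153 153 154 153 157 155 156 154
 153 155 157] 145
158 [109 113 111 107 111 113 120 153 153 153 154 153 154 153 154 155 155 156
 153 156 155] 146
162 [108 114 113 106 109 110 118 151 154 151 153 154 154 155 154 154 155 155
 153 152 153] 143
166 [107 113 111 107 111 112 109 122 123 124 134 152 155 154 156 157 158 155
 154 152 152] 105
170 [103 113 111 107 111 111 106 110 111 115 124 154 151 155 154 154 153 155
 154 150 153] 150
174 [108 114 112 107 108 110 106 108 111 114 123 152 155 154 151 153 155 153
 153 153 152] 155
178 [108 111 110 107 108 111 106 108 111 114 118 149 154 153 152 155 154 155
 154 151 152] 160
182 [107 110 110 107 108 110 104 108 111 112 118 147 152 155 154 153 155 153
 152 152 151] 162
top z 0.09122997 [np.float32(0.0912), np.float32(0.0921), np.float32(0.091), np.float32(0.0909), np.float32(0.0915), np.float32(0.0901), np.float32(0.0648), np.float32(0.0632), np.float32(0.0635), np.float32(0.0639)]
plain ((229.23532104492188, 189.05885314941406), (16.00735092163086, 34.440059661865234), 14.03624439239502)
b ((195.8648681640625, 211.81082153320312), (7.562353610992432, 8.219949722290039), 9.462321281433105)
```

The block lies flat on the seam (about 1–2 mm off it), level, and against the stop. The plain offcut and the small offcut at the -x wall haven't moved.

```bash
python3 -c "
from cell import workorder
print(workorder.job_done())"
```

```text
the job is handed in; nothing more can be done
None
```

I handed the job in at about 33 s (no verdict came back): the sanding block lies flat on the seam against the end stop, rubbed there at about 8–13 N, with the offcuts left in the box and the bottle never approached.

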